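Knock down a sprung bench dog with the holstered mallet

ROBOT

A 6-joint arm with a two-finger parallel gripper is mounted at the origin on the work surface. World frame = base frame: x ahead of the robot, y to its left, z up, the work surface at z = 0. Lengths are in m, angles in degrees, forces in N, time in s.
With the tool pointing down it reaches from about 0.375 to 0.9 m from the base axis. Payload 3.1 kg.
Tool frame: the origin (TCP) lies on the centre line of the jaws, within the pads' length; the fingertips stand 25 mm ahead of it and the grasp point (between the pads) lies 6 mm ahead of it; z points along the fingers, y is the line along which they close (so a half turn about z gives the same grasp; the last joint's range is limited). The gripper opens to 87 mm and grips with 3 to 60 N. Pads are 19 mm wide; open, the fingers measure 117 mm over their backs; the gripper's body (75 mm by 190 mm) begins 51 mm behind the grasp point.
Start: joints at [54.861, 30.224, 82.088, -0, 67.689, -10.227], TCP at [0.263, 0.567, 0.248] pointing down, gripper open.
Joint ranges: [-176.69, 176.69], [-43.24, 126.21], [12.49, 139.97], [-82, 262], [0, 151.66], [-163.58, 163.58]. Speed limits (degrees/s): [159.86, 159.86, 180, 180, 180, 180].

INTERFACE

Orientations are given as a 3x3 rotation matrix whose columns are the frame's x, y, z axes.
In Python, from rig import * gives the robot as it stands.
- The arm moves only by the tool step_arm, never from a script. Its argument "steps" is a list of rows, each a list of 7 numbers: the shift along the tool's x, y, z normalised to -1 to 1, where 1 is 0.3 m, then the turn, a rotation vector about the tool's x, y, z normalised to -1 to 1, where 1 is 45 degrees, then the gripper's target within -1 to 1 (shut at 1, half-way at 0, fully open at -1). A call has 1 to 8 rows; each row is the pose to reach, as a shift and turn from the pose commanded when the call began, along the tool's axes at that moment; what a row does not reach only later rows make up. A row lasts 1/12 s, in which the tool goes at most 41.7 mm and 7.16 degrees, less where a joint would pass 70% of its speed; a pose out of reach is approached as far as the arm can. A call with a number of a shift or a turn outside -1 to 1 is refused whole. A call with a gripper value outside its range is refused whole. The fingers move at their own pace and stop on an object; the grip force is fixed at half the most. Time passes only in rows, so rows that repeat a pose let the fingers close. It gives the time, the measured TCP pose, the force, the opening and the grip force at its end, in the units of the state.
- read_state(): the state, without advancing time (a new reading comes with each control period).
- capture(name): name is "scene" or "top" or "wrist"; returns a dict with "image" (384x512x3 uint8, red, green, blue), "vertical_fov" (degrees; the focal length in pixels is half the picture's height over the tangent of half this angle, whatever the lens; pixels are square), "cx", "cy" (the principal point, pixels), "world_from_camera" (4x4, takes a point from camera to world coordinates); the wrist camera has in their place "T_tool_cam" (4x4, takes a point from camera to tool coordinates, whose origin is the TCP and whose axes are the flange's). Camera axes: x right, y down, z forward; pixel columns grow to the right and rows downward; lengths in m; the calibration is good to about 2 mm. The wrist camera is an equidistant fisheye: a pixel r from the principal point sees the ray r / f radians off the axis. A picture is of the moment at which its call begins: read the wrist's pose just before it. There is no depth.
- hand_in(): hands the job in; it is judged then, once.
The state is a dict: "time_s": time; "joint_positions": joint angles; "qvel": joint speeds; "tau": joint torques, N m; "position": TCP position; "tcp_rot": TCP orientation; "force": force on the tool from outside, world axes, zero at the start; "moment": the same for the moment, N m; "opening": opening from 0.0 (shut) to 1.0 (fully open); "grasp_force": force on a finger pad.
Only numpy, scipy, OpenCV 4.12 (cv2) and the standard library are available. Lean on these libraries where they do the work, as an engineer would, in place of code of your own. Each camera call takes 0.05 s, during which the arm holds its last target. There are 200 camera calls.

TASK

The orange sprung bench dog is in the way of the next panel: knock it fully home, so that its cap sits on its plate, with the mallet. Draw the mallet out of its holster, stand it on its striking face on the open bench, take it again by the handle alone, and strike the orange cap with the flat face in one or more brisk blows; leave the blue dog standing as high as it is, do not touch the dogs with the gripper, and do not shift the other things. When the dog is home, stand the mallet on its striking face on the bare bench again, out of the holster and clear of both dog plates, and let go.

Things in the scene. Friction and masses are not known exactly. Their poses are not given: they have to be found in the camera images.
- mallet: Mallet, 0.32 to 0.48 kg: black upright cylinder head 52 mm across, 90 mm tall, its flat ends the striking faces; pale wood handle level from mid-height. Origin: centre of lower face; z up the head; the handle runs along +x to 170 mm from the head's axis. It starts standing on its lower face on the bench, handle hidden in the holster; it stands by itself (balance point 10 to 20 mm from the axis).
- mallet_grip (a point): where to hold the handle: on its centre line, 85 mm from the head's axis, 45 mm above the lower face; the handle is 24 mm wide (y) and 30 mm tall (z), with a red band near its end
- mallet_face (a point): centre of the lower striking face (same point as the mallet's origin)
- mallet_top (a point): centre of the upper face of the head, 90 mm above the lower face
- holster: Plywood sleeve fixed to the bench, 150 mm long, 72 wide, 76 tall, roofed, open only at its mouth. Origin: on the bench under the mouth's centre; it runs along +x, away from the mallet's head. Opening 40 mm wide, 24 to 68 mm above the bench. The handle reaches 130 mm in: draw it out level along -x by 145 mm or more. The head stands about 15 mm before the mouth.
- holster_mouth (a point): centre of the holster's mouth, 45 mm above the bench
- orange_dog_plate: Fixed square aluminium plate, 70 x 70 x 6 mm, of the orange dog (the one to knock down). Origin: centre of its underside, on the bench; the dog stands on the same vertical axis.
- orange_dog (a joint): How far the orange dog is pushed down, in m: 0 is fully up (cap top 52 mm above the bench), 0.040 is fully home (cap sits on the plate, cap top 12 mm above the bench). It takes 8 to 12 N to move and a spring clip holds it wherever it is left. It starts 0 to 14 mm down.
- orange_dog_cap (a point): centre of the top of the orange dog's cap: a round orange cap 34 mm across, 6 mm thick, on a 22 mm steel peg; moves down with it
- blue_dog_plate: The same plate of the blue dog (to be left alone); either dog may be the one nearer the mallet, the two at least 120 mm apart
- blue_dog (a joint): the same for the blue dog, which must stay as it is
- blue_dog_cap (a point): centre of the top of the blue dog's cap, same sizes
- green_can: Bystander: green spray can, 64 mm across, 190 mm tall, standing. Origin: its underside
- gold_can: Bystander: gold spray can, 64 mm across, 190 mm tall, standing. Origin: its underside
- glue_bottle: Bystander: small white glue bottle, 36 mm across, 90 mm tall, standing. Origin: its underside
- offcut: Bystander: wood offcut, 100 x 45 x 35 mm tall, lying. Origin: its underside
- clamp: Bystander: red G-clamp lying flat, about 170 x 120 mm, 20 mm tall. Origin: its underside
- tape_roll: Bystander: yellow ring of tape, 90 mm across, 24 mm tall, lying. Origin: its underside
- paint_brush: Bystander: paint brush lying flat. Origin: its underside
There are look-alikes about, which are no part of the job. Leave any purple look-alike of the mallet alone.

How it is judged:
By the outcome, as a careful person would: the job done as asked, in the order asked, and still so for the second after the job is handed in, with the robot touching nothing.
It also fails if it takes over 58 s, if anything falls off the work surface, if the arm or the gripper's body presses on something with over 40 N, if the wrist force passes 120 N, or if a joint passes its speed limit or range.

## Working session

There is one attempt and no reset: what is moved stays moved. The work goes in short steps, Python scripts to look and compute and a tool call to move; the robot and the scene stay as the last step left them, time stands still between calls to the robot, and variables do not carry over. Pictures are saved under pics/ and viewed, at most 10 in all, crops included, and the job is handed in when it is done.

Besides the shell and the picture viewer there is one more tool, called after "Emit:" as name([rows], argument=value, ...), one row to a line, values as JSON. step_arm: Moves the arm, as the interface text tells. Scaled input: -1 to 1 covers 0.3 m each way for a shift and 45 degrees each way for a turn. Its arguments: {"type":"object","properties":{"steps":{"type":"array"}},"required":["steps"]}

```bash
mkdir -p pics; ls; cat > h.py <<'E'
from rig import *
import numpy as np, cv2
def cam(n):
    c=capture(n); return c
def ray(c,u,v):
    h=c["image"].shape[0]; f=h/2/np.tan(np.radians(c["vertical_fov"])/2)
    T=np.array(c["world_from_camera"]); d=T[:3,:3]@np.array([(u-c["cx"])/f,(v-c["cy"])/f,1]); return T[:3,3],d
def onz(c,u,v,z):
    o,d=ray(c,u,v); return (o+d*(z-o[2])/d[2]).round(4)
def proj(c,p):
    h=c["image"].shape[0]; f=h/2/np.tan(np.radians(c["vertical_fov"])/2)
    q=np.linalg.inv(np.array(c["world_from_camera"]))@np.r_[p,1]; return (c["cx"]+f*q[0]/q[2],c["cy"]+f*q[1]/q[2])
def save(im,name,s=1):
    cv2.imwrite("pics/"+name,cv2.cvtColor(cv2.resize(im,None,fx=s,fy=s,interpolation=cv2.INTER_CUBIC),cv2.COLOR_RGB2BGR))
E
python3 - <<'E'
from h import *
import pickle
d={n:cam(n) for n in("scene","top")}
pickle.dump(d,open("c.pkl","wb"))
for n in d: save(d[n]["image"],n+"0.png",1.5); print(n,d[n]["vertical_fov"],d[n]["cx"],d[n]["cy"],np.array(d[n]["world_from_camera"]).round(3).tolist())
s=read_state();print(s["time_s"],s["position"],s["tcp_rot"],s["opening"])
E
```

```text
pics
scene 55.48613744233374 251.6387845598027 197.16817490001927 [[0.646, 0.646, -0.406, 1.072], [0.763, -0.543, 0.351, -0.505], [0.006, -0.537, -0.844, 1.154], [0.0, 0.0, 0.0, 1.0]]
top 51.64368929059906 253.67517343935774 191.68846232522256 [[-0.023, -0.997, 0.071, 0.416], [-1.0, 0.022, -0.008, -0.047], [0.006, -0.071, -0.997, 1.854], [0.0, 0.0, 0.0, 1.0]]
0.1 [0.26289046 0.56635319 0.24666594] [[-9.06946094e-01  4.21245173e-01 -1.13415481e-03]
 [ 4.21246541e-01  9.06944802e-01 -1.57392868e-03]
 [ 3.65605955e-04 -1.90522726e-03 -9.99998118e-01]] 0.9985746343132119
```

View pics/scene0.png

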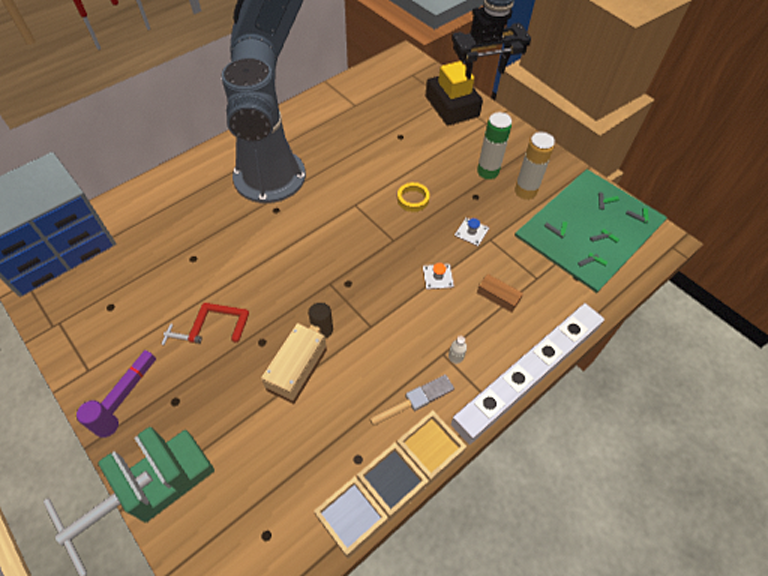

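View pics/top0.png

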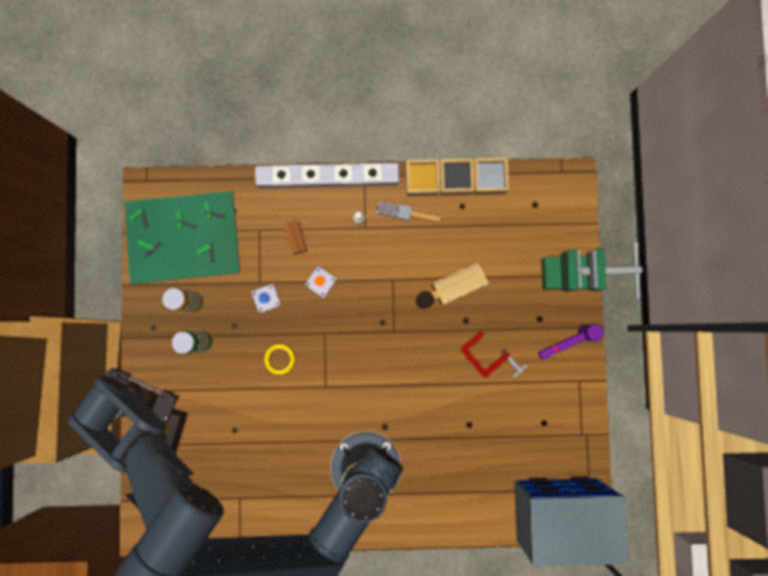

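The scene view shows the black mallet head at (320,320) against the pale holster (295,360). The orange dog is at (438,272), the blue dog at (473,228), and the purple look-alike at (95,415). Mallet candidates are the black head (320,320), the purple mallet (95,415) and the dark bench holes (e.g. 262,342). I choose the black head at the holster mouth and will check it in a crop.

```bash
python3 - <<'E'
from h import *
import pickle
d=pickle.load(open("c.pkl","rb"))
s=d["scene"]["image"];t=d["top"]["image"]
a=cv2.resize(s[195:275,170:250],(400,400),interpolation=cv2.INTER_CUBIC)
b=cv2.resize(s[135:215,265:345],(400,400),interpolation=cv2.INTER_CUBIC)
e=cv2.resize(t[165:213,265:335],(400,274),interpolation=cv2.INTER_CUBIC); 
f=cv2.resize(t[165:213,155:225],(400,274),interpolation=cv2.INTER_CUBIC)
im=np.vstack([np.hstack([a,b]),np.hstack([e,f])]); im=cv2.resize(im,None,fx=.88,fy=.88)
save(im,"crop.png")
T=d["top"];S=d["scene"]
o=lambda c,u,v,z:onz(c,u/1.5,v/1.5,z)
print("head top",o(T,425,299,.09), o(S,320,309,.09))
print("orange",o(T,320,281,.045),o(S,439,267,.045)); print("blue",o(T,264,298,.045),o(S,473,223,.045))
print("clamp",o(T,485,355,.01)); print("glue",o(T,358,216,.08)); print("offcut",o(T,296,237,.03)); print("tape",o(T,279,359,.02),"gold",o(T,173,299,.19),"green",o(T,182,342,.19))
print("brush",o(T,378,207,.01),o(T,438,217,.01))
E
```

```text
head top [ 0.5042 -0.1915  0.09  ] [ 0.5038 -0.1855  0.09  ]
orange [0.5685 0.1233 0.045 ] [0.5725 0.1277 0.045 ]
blue [0.5204 0.2942 0.045 ] [0.5274 0.2942 0.045 ]
clamp [ 0.3312 -0.3783  0.01  ]
glue [0.7595 0.0026 0.08  ]
offcut [0.7078 0.1967 0.03  ]
tape [0.334  0.2547 0.02  ] gold [0.5149 0.5207 0.19  ] green [0.3947 0.4955 0.19  ]
brush [ 0.8003 -0.0587  0.01  ] [ 0.7645 -0.246   0.01  ]
```

View pics/crop.png

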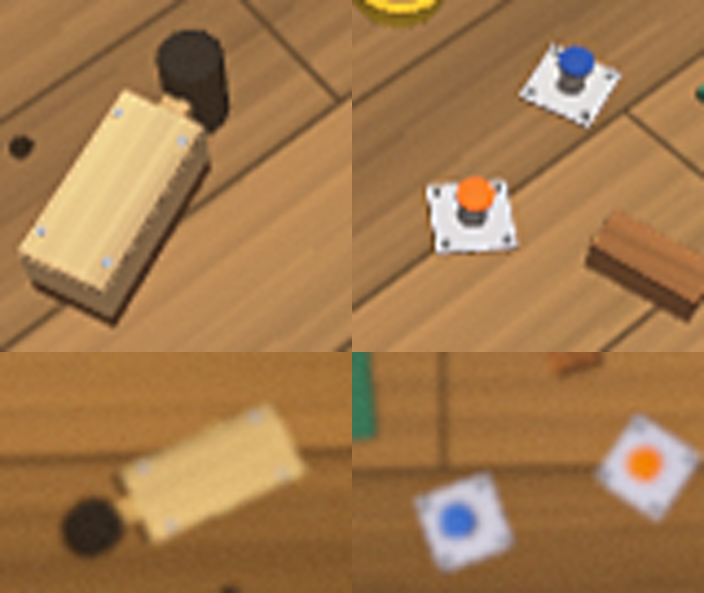

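The crop confirms the black head at crop (190,52) with a pale handle entering the holster. The orange cap is at (475,194) and the blue cap at (576,62).

```bash
python3 - <<'E'
from h import *
import pickle
d=pickle.load(open("c.pkl","rb"));T=d["top"];S=d["scene"]
t1=lambda p,z:onz(T,265+p[0]/5.03,165+(p[1]-352)/5.02,z)
t2=lambda p,z:onz(T,155+(p[0]-352)/5.03,165+(p[1]-352)/5.02,z)
s1=lambda p,z:onz(S,170+p[0]/4.4,195+p[1]/4.4,z)
s2=lambda p,z:onz(S,265+(p[0]-352)/4.4,135+p[1]/4.4,z)
print("head",t1((92,527),.09),s1((190,52),.09))
for f,P in((t1,[(122,477),(152,541),(275,403),(305,468)]),(s1,[(128,92),(210,152),(20,250),(105,292)])):
    q=[f(p,.076)[:2] for p in P]; m=(q[0]+q[1])/2;e=(q[2]+q[3])/2;print("mouth",m,"end",e,"len",np.linalg.norm(e-m),np.degrees(np.arctan2(*(e-m)[::-1])))
def pl(f,P):
    q=np.array([f(p,.006)[:2] for p in P]);return q.mean(0)
for n,pt,ps,ct,cs in(("orange",[(642,413),(699,461),(655,521),(598,474)],[(428,186),(510,180),(517,246),(436,253)],(645,464),(475,194)),("blue",[(490,473),(513,546),(445,571),(416,495)],[(555,45),(620,75),(590,125),(520,97)],(458,520),(576,62))):
    print(n,pl(t2,pt),pl(s2,ps)); [print(z,t2(ct,z),s2(cs,z)) for z in(.038,.045,.052)]
E
```

```text
head [ 0.5019 -0.1912  0.09  ] [ 0.5061 -0.1878  0.09  ]
mouth [ 0.5178  -0.23305] end [ 0.5808  -0.37205] len 0.15261061562027717 -65.61818812310452
mouth [ 0.5375  -0.23335] end [ 0.5862 -0.3647] len 0.14008751728830093 -69.65697595514979
orange [0.568875 0.124225] [0.574875 0.12975 ]
0.038 [0.5692 0.1244 0.038 ] [0.5737 0.129  0.038 ]
0.045 [0.5686 0.1237 0.045 ] [0.5768 0.1251 0.045 ]
0.052 [0.568  0.1231 0.052 ] [0.5799 0.1211 0.052 ]
blue [0.52235 0.29385] [0.527725 0.2994  ]
0.038 [0.5218 0.2952 0.038 ] [0.5269 0.2994 0.038 ]
0.045 [0.5214 0.2939 0.045 ] [0.5303 0.2943 0.045 ]
0.052 [0.5209 0.2926 0.052 ] [0.5338 0.2893 0.052 ]
```

```bash
cat >> h.py <<'E'
from scipy.spatial.transform import Rotation as Ro
def Rd(yaw):
    c,s=np.cos(np.radians(yaw)),np.sin(np.radians(yaw)); return np.array([[-s,c,0],[c,s,0],[0,0,-1.]])
def plan(p,yaw=None,R=None):
    s=read_state();R0=np.array(s["tcp_rot"]);R=Rd(yaw) if R is None else R
    print("sh",(R0.T@(np.array(p)-s["position"])/.3).round(3),"turn",(Ro.from_matrix(R0.T@R).as_rotvec(degrees=True)/45).round(3))
def st():
    s=read_state();R=np.array(s["tcp_rot"]);print("t",round(s["time_s"],2),"p",np.round(s["position"],4),"yaw",round(np.degrees(np.arctan2(R[1,1],R[0,1])),2),"z",R[:,2].round(3),"F",np.round(s["force"],1),"M",np.round(s["moment"],2),"op",round(s["opening"],3),"g",round(s["grasp_force"],1));return s
def wrist():
    s=read_state();c=capture("wrist");T=np.eye(4);T[:3,:3]=s["tcp_rot"];T[:3,3]=s["position"];c["W"]=T@np.array(c["T_tool_cam"]);return c
def wz(c,u,v,z):
    h=c["image"].shape[0];f=h/2/np.tan(np.radians(c["vertical_fov"])/2);a=np.array([u-c["cx"],v-c["cy"]]);r=np.hypot(*a)
    th=r/f;d=c["W"][:3,:3]@np.r_[a/max(r,1e-9)*np.sin(th),np.cos(th)];o=c["W"][:3,3];return (o+d*(z-o[2])/d[2]).round(4)
E
echo ok
```

```text
ok
```

Emit:
step_arm([
  [-0.695,-0.706,0,0,0,0.933,-1],
  [-0.695,-0.706,0,0,0,0.933,-1],
  [-0.695,-0.706,0,0,0,0.933,-1],
  [-0.695,-0.706,0,0,0,0.933,-1],
  [-0.695,-0.706,0,0,0,0.933,-1],
  [-0.695,-0.706,0,0,0,0.933,-1],
  [-0.695,-0.706,0,0,0,0.933,-1],
  [-0.695,-0.706,0,0,0,0.933,-1],
])

```text
time_s: 0.77
position: [0.3643, 0.2819, 0.2473]
tcp_rot: [[-0.388, 0.922, -0.001], [0.922, 0.388, -0.003], [-0.003, -0.002, -1.0]]
force: [0.2, 1.1, 0.5]
opening: 0.999
grasp_force: 0.0
```

Emit:
step_arm([
  [-0.825,-0.097,0,0,0,0,-1],
  [-0.825,-0.097,0,0,0,0,-1],
  [-0.825,-0.097,0,0,0,0,-1],
  [-0.825,-0.097,0,0,0,0,-1],
  [-0.825,-0.097,0,0,0,0,-1],
  [-0.825,-0.097,0,0,0,0,-1],
  [-0.825,-0.097,0,0,0,0,-1],
])

```text
time_s: 1.35
position: [0.4371, 0.0418, 0.2479]
tcp_rot: [[-0.386, 0.923, 0.004], [0.923, 0.386, -0.003], [-0.005, 0.003, -1.0]]
force: [0.9, 0.5, 0.7]
opening: 0.998
grasp_force: 0.0
```

Emit:
step_arm([
  [-0.6,-0.05,0,0,0,0,-1],
  [-0.6,-0.05,0,0,0,0,-1],
  [-0.6,-0.05,0,0,0,0,-1],
  [-0.6,-0.05,0,0,0,0,-1],
  [-0.6,-0.05,0,0,0,0,-1],
  [-0.6,-0.05,0,0,0,0,-1],
])

```text
time_s: 1.85
position: [0.4922, -0.1266, 0.2474]
tcp_rot: [[-0.389, 0.921, 0.002], [0.921, 0.389, -0.001], [-0.002, 0.001, -1.0]]
force: [-0.3, 0.6, -0.3]
opening: 1.001
grasp_force: 0.0
```

```bash
python3 - <<'E'
from h import *
import pickle
st();c=wrist();pickle.dump(c,open("w1.pkl","wb"));save(c["image"],"w1.png",1.5);print(c["vertical_fov"],c["cx"],c["cy"],np.round(c["T_tool_cam"],3))
E
```

```text
t 1.85 p [ 0.4922 -0.1266  0.2474] yaw 22.89 z [ 0.002 -0.001 -1.   ] F [-0.3  0.6 -0.3] M [-0.08  0.01 -0.01] op 1.001 g 0.0
65.70646984690485 259.232921455671 193.96932898859444 [[-0.001 -0.964 -0.264  0.072]
 [ 1.    -0.    -0.001  0.   ]
 [ 0.001 -0.264  0.964 -0.136]
 [ 0.     0.     0.     1.   ]]
```

View pics/w1.png

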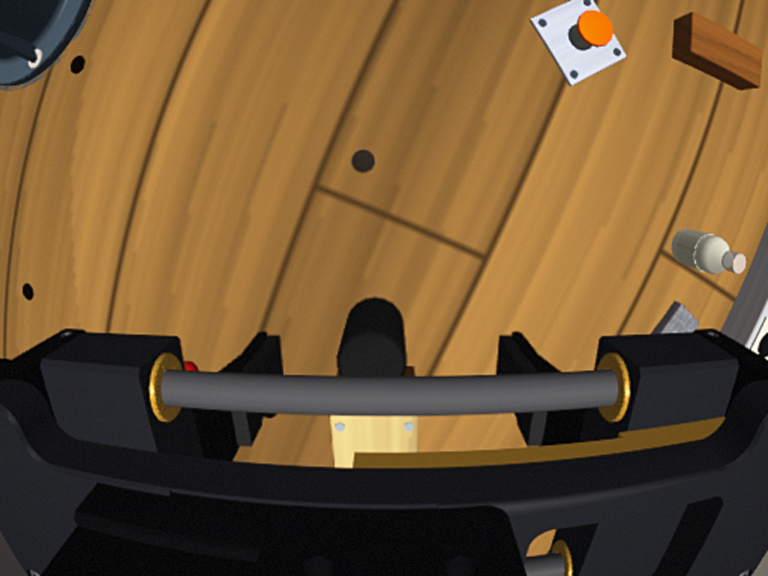

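The wrist view shows the head's sides at columns 338 and 405 near row 355, and the holster roof screws at (340,426) and (409,426). The orange cap is at (595,28).

```bash
python3 - <<'E'
from h import *
import pickle
c=pickle.load(open("w1.pkl","rb"))
w=lambda u,v,z:wz(c,u/1.5,v/1.5,z)
ty=np.array([.921,.389]);
for n,a in(("headL",(338,360,.09)),("headR",(405,360,.09)),("sL",(340,426,.076)),("sR",(409,426,.076)),("base far",(375,298,0)),("cap",(595,28,.045)),("plate",(579,41,.006))):
    p=w(*a);print(n,p,"lat",(p[:2]@ty).round(4))
for p in((.5019,-.1912),(.5061,-.1878),(.5178,-.23305),(.5375,-.23335)):print(np.dot(p,ty))
plan((.504,-.1895,.16),22.9);plan((.504,-.1895,.071),22.9)
I=c["image"];e=np.clip(I[190:300,215:285].astype(float)*3,0,255).astype(np.uint8);save(e,"w1c.png",5)
E
```

```text
headL [ 0.4821 -0.1969  0.09  ] lat 0.3674
headR [ 0.5266 -0.1779  0.09  ] lat 0.4158
sL [ 0.505  -0.2586  0.076 ] lat 0.3645
sR [ 0.5563 -0.2365  0.076 ] lat 0.4204
base far [ 0.4967 -0.1687  0.    ] lat 0.3918
cap [0.5691 0.1231 0.045 ] lat 0.572
plate [0.5715 0.1229 0.006 ] lat 0.5742
0.3878731
0.3930639
0.38623735000000003
0.40426435
sh [-0.219 -0.044  0.29 ] turn [-0.    -0.002  0.001]
sh [-0.219 -0.044  0.587] turn [-0.    -0.002  0.001]
```

View pics/w1c.png

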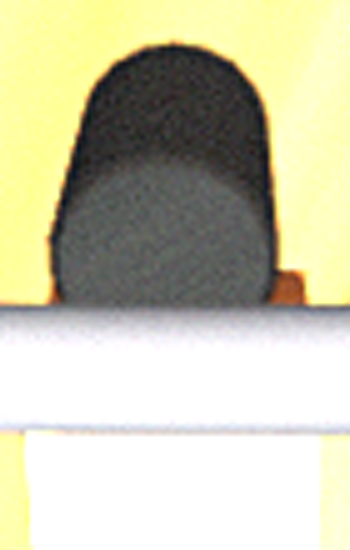

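The enlarged crop shows the head's grey top face centred near (163,255) in the crop, with a bit of handle at right (290,285). I'll go down on the head.

Emit:
step_arm([
  [-0.211,-0.043,0.15,0,0,0,-1],
  [-0.211,-0.043,0.3,0,0,0,-1],
  [-0.211,-0.043,0.4,0,0,0,-1],
  [-0.211,-0.043,0.5,0,0,0,-1],
  [-0.211,-0.043,0.56,0,0,0,-1],
  [-0.211,-0.043,0.598,0,0,0,-1],
  [-0.211,-0.043,0.598,0,0,0,-1],
])

```text
time_s: 2.48
position: [0.5012, -0.1838, 0.0658]
tcp_rot: [[-0.394, 0.919, -0.006], [0.919, 0.394, 0.004], [0.006, -0.004, -1.0]]
force: [-0.1, 0.8, 0.2]
opening: 0.998
grasp_force: 0.0
```

Emit:
step_arm([
  [0,0,0,0,0,0,1],
  [0,0,0,0,0,0,1],
  [0,0,0,0,0,0,1],
  [0,0,0,0,0,0,1],
  [0,0,0,0,0,0,1],
  [0,0,0,0,0,0,1],
])

```text
time_s: 2.98
position: [0.5037, -0.1871, 0.0691]
tcp_rot: [[-0.392, 0.92, 0.002], [0.92, 0.392, -0.001], [-0.001, 0.001, -1.0]]
force: [-0.3, 0.1, 0.3]
opening: 0.632
grasp_force: 0.0
```

Emit:
step_arm([
  [0,0,0,0,0,0,1],
  [0,0,0,0,0,0,1],
  [0,0,0,0,0,0,1],
  [0,0,0,0,0,0,1],
])

```text
time_s: 3.32
position: [0.5037, -0.187, 0.0689]
tcp_rot: [[-0.392, 0.92, 0.001], [0.92, 0.392, -0.0], [-0.001, 0.001, -1.0]]
force: [0.3, 1.1, 5.7]
opening: 0.592
grasp_force: 30.0
```

```bash
python3 - <<'E'
from h import *
st()
p=np.array([.5037,-.1871]);d=np.array([-.403,.915])
plan((*p,.072),23)
plan((*(p+.17*d),.072),23)
E
```

```text
t 3.32 p [ 0.5037 -0.187   0.0689] yaw 23.09 z [ 0.001 -0.    -1.   ] F [0.3 1.1 5.7] M [0.11 0.06 0.02] op 0.592 g 30.0
sh [-0.   -0.   -0.01] turn [0.001 0.001 0.002]
sh [ 0.566 -0.007 -0.011] turn [0.001 0.001 0.002]
```

Emit:
step_arm([
  [0,0,-0.01,0,0,0,1],
  [0,0,-0.01,0,0,0,1],
  [0.05,0,-0.01,0,0,0,1],
  [0.12,0,-0.01,0,0,0,1],
  [0.2,0,-0.01,0,0,0,1],
  [0.28,-0.003,-0.01,0,0,0,1],
  [0.28,-0.003,-0.01,0,0,0,1],
])

```text
time_s: 3.9
position: [0.4638, -0.1049, 0.0702]
tcp_rot: [[-0.394, 0.919, -0.011], [0.919, 0.394, 0.006], [0.009, -0.007, -1.0]]
force: [-1.5, 1.3, -4.1]
opening: 0.592
grasp_force: 30.0
```

```bash
python3 - <<'E'
from h import *
st();c=wrist();save(c["image"],"w2.png",1.3)
E
```

```text
t 3.9 p [ 0.4638 -0.1049  0.0702] yaw 23.22 z [-0.011  0.006 -1.   ] F [-1.5  1.3 -4.1] M [ 0.07  0.13 -0.01] op 0.592 g 30.0
```

View pics/w2.png

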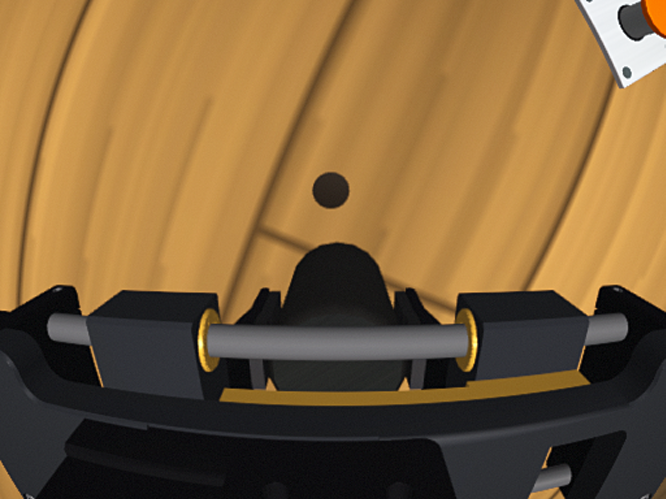

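The mallet is drawing out freely; the head hangs in the jaws at about (335,300), and the wrist carries about 4 N.

Emit:
step_arm([
  [0.1,0,0,0,0,0,1],
  [0.2,0,0,0,0,0,1],
  [0.3,0,0,0,0,0,1],
  [0.36,0.02,0,0,0,0,1],
  [0.4,0.06,0,0,0,0,1],
  [0.4,0.06,0,0,0,0,1],
  [0.4,0.06,0.004,0,0,0,1],
  [0.4,0.06,0.01,0,0,0,1],
])

```text
time_s: 4.62
position: [0.4402, 0.0068, 0.0687]
tcp_rot: [[-0.392, 0.92, 0.002], [0.92, 0.392, -0.0], [-0.001, 0.002, -1.0]]
force: [-1.6, 6.5, 35.5]
opening: 0.591
grasp_force: 30.0
```

Emit:
step_arm([
  [0,0,0,0,0,0,1],
  [0,0,0,0,0,0,1],
  [0,0,0,0,0,0,1],
])

```text
time_s: 4.87
position: [0.4402, 0.0066, 0.0689]
tcp_rot: [[-0.39, 0.921, 0.003], [0.921, 0.39, 0.0], [-0.001, 0.003, -1.0]]
force: [1.1, 4.1, 6.4]
opening: 0.591
grasp_force: 30.0
```

```bash
python3 - <<'E'
from h import *
import pickle
st();c=cam("scene");pickle.dump(c,open("s2.pkl","wb"));save(c["image"][130:260,160:330],"s2.png",4.5)
E
```

```text
t 4.87 p [0.4402 0.0066 0.0689] yaw 22.96 z [ 0.003  0.    -1.   ] F [1.1 4.1 6.4] M [ 0.87 -0.07  0.05] op 0.591 g 30.0
```

View pics/s2.png

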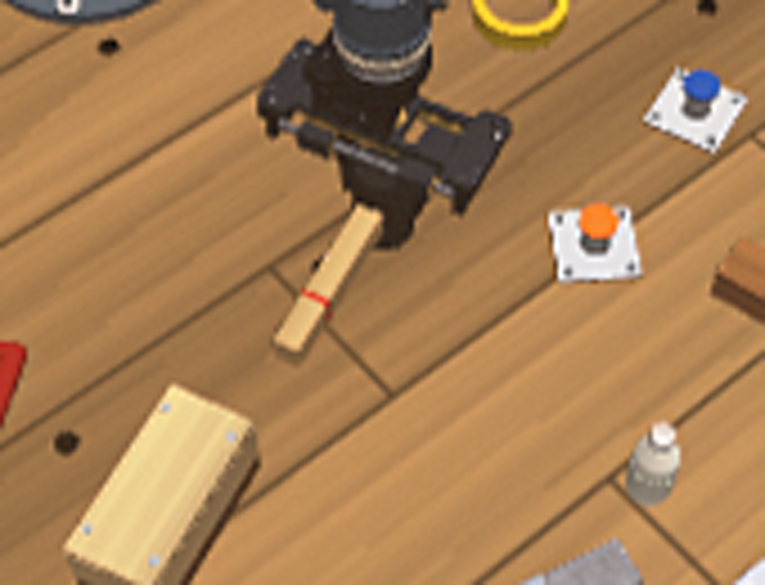

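The mallet is out and standing: the handle runs from crop (370,212) to its end at (287,345), with the red band at (316,303), clear of the holster. I'll release it.

Emit:
step_arm([
  [0,0,0,0,0,0,-1],
  [0,0,0,0,0,0,-1],
  [0,0,0,0,0,0,-1],
  [0,0,0,0,0,0,-1],
  [0,0,0,0,0,0,-1],
  [0,0,0,0,0,0,-1],
])

```text
time_s: 5.42
position: [0.439, 0.0072, 0.068]
tcp_rot: [[-0.392, 0.92, -0.0], [0.92, 0.392, -0.0], [0.0, -0.0, -1.0]]
force: [0.3, -0.3, -0.3]
opening: 0.943
grasp_force: 0.0
```

Emit:
step_arm([
  [0,0,-0.04,0,0,0,-1],
  [0,0,-0.12,0,0,0,-1],
  [0,0,-0.22,0,0,0,-1],
  [0,0,-0.3,0,0,0,-1],
  [-0.12,0,-0.3,0,0,0,-1],
  [-0.25,0,-0.3,0,0,0,-1],
  [-0.28,0,-0.3,0,0,0,-1],
  [-0.28,0,-0.3,0,0,0,-1],
])

```text
time_s: 6.08
position: [0.474, -0.0725, 0.1585]
tcp_rot: [[-0.389, 0.921, 0.003], [0.921, 0.389, -0.002], [-0.003, 0.002, -1.0]]
force: [-0.7, 0.5, 0.8]
opening: 1.002
grasp_force: 0.0
```

```bash
python3 - <<'E'
from h import *
import pickle
st();c=pickle.load(open("s2.pkl","rb"));g=lambda u,v,z:onz(c,160+u/4.5,130+v/4.5,z)
e=g(290,342,.06);r=g(319,300,.06);n=g(370,212,.06);print(e,r,n)
for a,b in((n,e),(n,r)):print(np.degrees(np.arctan2(*(b-a)[1::-1])),np.linalg.norm(b-a))
w=wrist();pickle.dump(w,open("w3.pkl","wb"));save(w["image"],"w3.png",1.5)
E
```

```text
t 6.08 p [ 0.474  -0.0725  0.1585] yaw 22.91 z [ 0.003 -0.002 -1.   ] F [-0.7  0.5  0.8] M [-0.06  0.02 -0.01] op 1.002 g 0.0
[ 0.5127 -0.1467  0.06  ] [ 0.4969 -0.1054  0.06  ] [ 0.457  -0.0204  0.06  ]
-66.2018750762769 0.13803687913018028
-64.8540870987856 0.0938989350312345
```

View pics/w3.png

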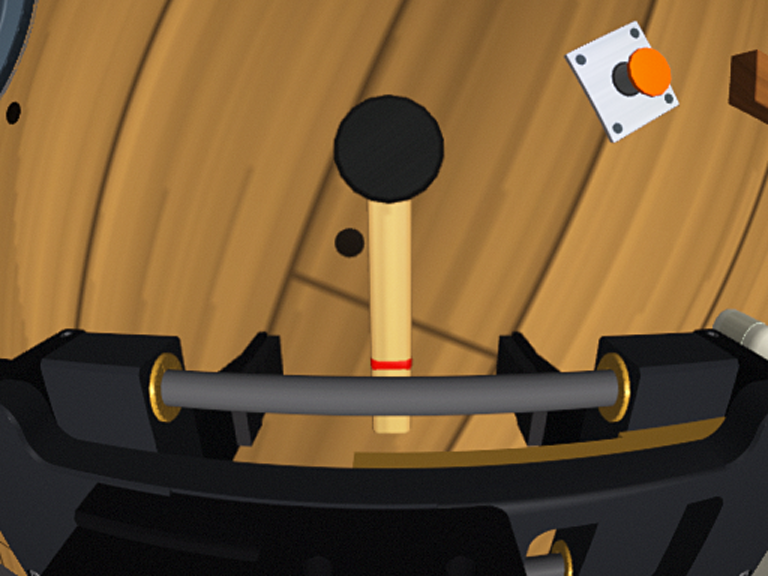

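The wrist view shows the mallet standing: head top centre (389,149), handle straight down column 390 to (390,430). The orange cap centre is at (649,72), its plate corners at (636,22), (678,104), (616,142), (566,55).

```bash
python3 - <<'E'
from h import *
import pickle
c=pickle.load(open("w3.pkl","rb"));w=lambda u,v,z:wz(c,u/1.5,v/1.5,z)
h=w(389,149,.09);e=w(391,431,.06);print("head",h,"end",e,np.linalg.norm((h-e)[:2]),np.degrees(np.arctan2(*(e-h)[1::-1])))
pc=np.mean([w(*a,.006) for a in((636,22),(678,104),(616,142),(566,55))],0);print("plate",pc)
for z in(.038,.042,.046,.05):print(z,w(649,72,z))
d=(e-h)[:2];d/=np.linalg.norm(d);g=h[:2]+.085*d;print("grip",g,d);plan((*g,.051),22.9)
E
```

```text
head [0.4423 0.0029 0.09  ] end [ 0.5076 -0.1484  0.06  ] 0.16479010892647653 -66.65531697870082
plate [0.5715 0.1273 0.006 ]
0.038 [0.5706 0.1268 0.038 ]
0.042 [0.5686 0.1247 0.042 ]
0.046 [0.5667 0.1226 0.046 ]
0.05 [0.5647 0.1206 0.05  ]
grip [ 0.47598224 -0.0751417 ] [ 0.39626165 -0.91813763]
sh [-0.02   0.007  0.356] turn [-0.    -0.001  0.001]
```

Emit:
step_arm([
  [0,0.003,0.12,0,0,0,-1],
  [0,0.003,0.22,0,0,0,-1],
  [0,0.003,0.3,0,0,0,-1],
  [0,0.003,0.35,0,0,0,-1],
  [0,0.003,0.358,0,0,0,-1],
  [0,0.003,0.358,0,0,0,0],
  [0,0.003,0.358,0,0,0,1],
  [0,0.003,0.358,0,0,0,1],
])

```text
time_s: 6.8
position: [0.4731, -0.0691, 0.0517]
tcp_rot: [[-0.393, 0.92, 0.001], [0.92, 0.393, -0.0], [-0.001, 0.001, -1.0]]
force: [0.2, 0.5, 0.3]
opening: 0.849
grasp_force: 0.0
```

Emit:
step_arm([
  [0,0,0,0,0,0,1],
  [0,0,0,0,0,0,1],
  [0,0,0,0,0,0,1],
  [0,0,0,0,0,0,1],
  [0,0,0,0,0,0,1],
  [0,0,0,0,0,0,1],
  [0,0,0,0,0,0,1],
  [0,0,0,0,0,0,1],
])

```text
time_s: 7.47
position: [0.4728, -0.0695, 0.0507]
tcp_rot: [[-0.392, 0.92, 0.0], [0.92, 0.392, -0.0], [-0.0, 0.0, -1.0]]
force: [0.1, 0.3, 0.6]
opening: 0.274
grasp_force: 30.0
```

Emit:
step_arm([
  [0,0,0,0,0,0,1],
  [0,0,0,0,0,0,1],
  [0,0,0,0,0,0,1],
  [0,0,0,0,0,0,1],
  [0,0,0,0,0,0,1],
])

```text
time_s: 7.88
position: [0.4728, -0.0695, 0.0508]
tcp_rot: [[-0.392, 0.92, 0.0], [0.92, 0.392, -0.0], [-0.0, 0.0, -1.0]]
force: [0.3, -0.2, 0.4]
opening: 0.273
grasp_force: 30.0
```

Emit:
step_arm([
  [0,0,-0.05,0,0,0,1],
  [0,0,-0.14,0,0,0,1],
  [0,0,-0.23,0,0,0,1],
  [0.04,0.1,-0.267,0,0,0,1],
  [0.08,0.2,-0.267,0,0,0,1],
  [0.12,0.3,-0.267,0,0,0,1],
  [0.16,0.4,-0.267,0,0,0,1],
  [0.2,0.5,-0.267,0,0,0,1],
])

```text
time_s: 8.55
position: [0.5871, 0.0458, 0.1303]
tcp_rot: [[-0.393, 0.92, -0.002], [0.92, 0.393, -0.0], [0.0, -0.002, -1.0]]
force: [0.2, -0.7, -4.9]
opening: 0.274
grasp_force: 30.0
```

Emit:
step_arm([
  [0.011,0.054,0,0,0,0,1],
  [0.011,0.054,0,0,0,0,1],
  [0.011,0.054,0,0,0,0,1],
])

```text
time_s: 8.8
position: [0.6001, 0.0547, 0.1297]
tcp_rot: [[-0.395, 0.919, -0.002], [0.919, 0.395, -0.001], [0.0, -0.002, -1.0]]
force: [0.4, -0.5, -4.0]
opening: 0.276
grasp_force: 30.0
```

```bash
python3 - <<'E'
from h import *
import pickle
st();w=wrist();s=cam("scene");pickle.dump((w,s),open("k1.pkl","wb"))
a=cv2.resize(w["image"][60:280,160:360],(500,550));b=cv2.resize(s["image"][130:196,240:276+0],(300,550),interpolation=cv2.INTER_CUBIC)
save(np.hstack([a,b]),"k1.png")
E
```

```text
t 8.8 p [0.6001 0.0547 0.1297] yaw 23.24 z [-0.002 -0.001 -1.   ] F [ 0.4 -0.5 -4. ] M [-0.28 -0.05 -0.01] op 0.276 g 30.0
```

View pics/k1.png

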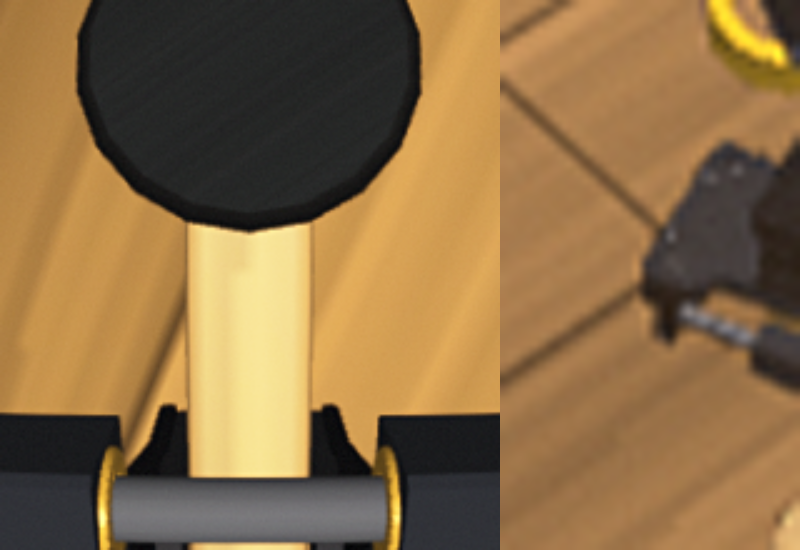

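The view shows the head centred laterally at crop (250,60), i.e. full-image column 260, and it hides the dog. The right half only caught the gripper. I'll check the head for droop numerically.

```bash
python3 - <<'E'
from h import *
import pickle
w,s=pickle.load(open("k1.pkl","rb"));w3=pickle.load(open("w3.pkl","rb"))
from scipy.optimize import least_squares
def wp(c,p):
    h=384;f=h/2/np.tan(np.radians(c["vertical_fov"])/2);q=np.linalg.inv(c["W"])@np.r_[p,1];r=np.hypot(q[0],q[1]);th=np.arctan2(r,q[2]);return np.array([c["cx"],c["cy"]])+f*th*q[:2]/r
def rows(c,lo,hi):
    g=c["image"].astype(int).sum(2)
    out=[]
    for v in range(lo,hi,4):
        k=np.where(g[v,150:370]<150)[0]+150
        # run through centre
        a=b=260
        while a>150 and g[v,a-1]<170:a-=1
        while b<370 and g[v,b+1]<170:b+=1
        out.append((v,a-.5,b+.5))
    return out
R=rows(w,4,140);print(R[::5]); R3=rows(w3,70,128);print(R3[::5])
# silhouette fit of top rim: unknown x (along tool x from TCP), z offset, droop from TCP frame
def fit(c,R,p0):
    import math
    T=c["W"]@np.linalg.inv(np.array(c["T_tool_cam"]))
    def rim(x,y,z,d,n=120):
        t=np.linspace(0,2*np.pi,n);return np.array([wp(c,(T@np.r_[x+.026*np.cos(k)*np.cos(d),y+.026*np.sin(k),z+.026*np.cos(k)*np.sin(d),1])[:3]) for k in t])
    pts=np.array([(a,v) for v,a,b in R]+[(b,v) for v,a,b in R])
    def res(q):
        m=rim(q[0],q[1],q[2],0);cc=m.mean(0)
        am=np.arctan2(*(m-cc).T[::-1]);rm=np.hypot(*(m-cc).T);o=np.argsort(am)
        ap=np.arctan2(*(pts-cc).T[::-1]);return np.hypot(*(pts-cc).T)-np.interp(ap,am[o],rm[o],period=2*np.pi)
    r=least_squares(res,p0,loss="soft_l1");print("x,y,z tool",r.x.round(4),"rms",np.sqrt((r.fun**2).mean()).round(2),"world",(T@np.r_[r.x,1])[:3].round(4))
fit(w,R,[.078,0,-.04]); fit(w3,R3,[.08,0,.068])
E
```

```text
[(4, 259.5, 260.5), (24, 233.5, 284.5), (44, 206.5, 311.5), (64, 194.5, 323.5), (84, 190.5, 327.5), (104, 193.5, 324.5), (124, 203.5, 315.5)]
[(70, 236.5, 280.5), (90, 223.5, 294.5), (110, 223.5, 293.5)]
x,y,z tool [ 0.0831 -0.     -0.0235] rms 3.38 world [0.5673 0.131  0.1533]
x,y,z tool [ 0.0827 -0.0003  0.0763] rms 0.34 world [0.4417 0.0034 0.0819]
```

Emit:
step_arm([
  [0,0,0,0,0.09,0,1],
  [0,0,0,0,0.178,0,1],
  [0,0,0,0,0.178,0,1],
  [0,0,0,0,0.178,0,1],
])

```text
time_s: 9.23
position: [0.6001, 0.0522, 0.1305]
tcp_rot: [[-0.386, 0.921, -0.055], [0.912, 0.39, 0.127], [0.138, -0.001, -0.99]]
force: [0.1, 0.2, -3.4]
opening: 0.271
grasp_force: 30.0
```

```bash
cat >> h.py <<'E'
from scipy.optimize import least_squares
def wp(c,p):
    f=192/np.tan(np.radians(c["vertical_fov"])/2);q=np.linalg.inv(c["W"])@np.r_[p,1];r=np.hypot(q[0],q[1]);return np.array([c["cx"],c["cy"]])+f*np.arctan2(r,q[2])*q[:2]/r
def head(c,lo=20,hi=140):
    g=c["image"].astype(int).sum(2);pts=[]
    for v in range(lo,hi,4):
        a=b=260
        while a>150 and g[v,a-1]<170:a-=1
        while b<370 and g[v,b+1]<170:b+=1
        if b-a>40 and b-a<180:pts+=[(a-.5,v),(b+.5,v)]
    pts=np.array(pts);T=c["W"]@np.linalg.inv(np.array(c["T_tool_cam"]));t=np.linspace(0,2*np.pi,90)
    # model: mallet held at gp (0,0,.006), lever L, droop d (rad, head towards +z tool); top rim
    def top(L,d,k=None):
        cd,sd=np.cos(d),np.sin(d);x=L+(0 if k is None else .0255*np.cos(k));z=-.045
        return np.array([x*cd-z*sd, 0 if k is None else .0255*np.sin(k), .006+x*sd+z*cd,1])
    def res(q):
        m=np.array([wp(c,(T@top(q[0],q[1],k))[:3]) for k in t]);cc=m.mean(0);am=np.arctan2(*(m-cc).T[::-1]);rm=np.hypot(*(m-cc).T);o=np.argsort(am)
        return np.hypot(*(pts-cc).T)-np.interp(np.arctan2(*(pts-cc).T[::-1]),am[o],rm[o],period=2*np.pi)
    r=least_squares(res,[.078,.1],loss="soft_l1");L,d=r.x;cd,sd=np.cos(d),np.sin(d)
    face=(T@np.array([L*cd-.045*sd,0,.006+L*sd+.045*cd,1]))[:3];ax=T[:3,:3]@np.array([sd,0,-cd])
    print("L",L.round(4),"droop",np.degrees(d).round(1),"rms",np.sqrt((r.fun**2).mean()).round(2),"face",face.round(4),"tilt of axis",np.degrees(np.arccos(ax[2])).round(1),"lean",ax.round(3))
E
python3 - <<'E'
from h import *
import pickle
head(pickle.load(open("k1.pkl","rb"))[0])
st();head(wrist());s=cam("scene");pickle.dump(s,open("s3.pkl","wb"))
E
```

```text
L 0.0776 droop 9.0 rms 0.44 face [0.5725 0.1185 0.0671] tilt of axis 9.0 lean [-0.06   0.145  0.988]
t 9.23 p [0.6001 0.0522 0.1305] yaw 22.94 z [-0.055  0.127 -0.99 ] F [ 0.1  0.2 -3.4] M [-0.42 -0.19  0.02] op 0.271 g 30.0
L 0.0775 droop 9.5 rms 0.46 face [0.57   0.1231 0.0775] tilt of axis 1.5 lean [-0.009  0.025  1.   ]
```

Emit:
step_arm([
  [0.01,0.007,-0.03,0,0,0,1],
  [0.015,0.007,-0.07,0,0,0,1],
  [0.02,0.007,-0.11,0,0,0,1],
  [0.026,0.007,-0.131,0,0,0,1],
  [0.026,0.007,-0.131,0,0,0,1],
])

```text
time_s: 9.75
position: [0.6033, 0.0572, 0.1739]
tcp_rot: [[-0.39, 0.92, -0.049], [0.911, 0.393, 0.127], [0.137, 0.005, -0.991]]
force: [0.5, 0.4, -3.1]
opening: 0.269
grasp_force: 30.0
```

```bash
python3 - <<'E'
from h import *
st();head(wrist())
E
```

```text
t 9.75 p [0.6033 0.0572 0.1739] yaw 23.14 z [-0.049  0.127 -0.991] F [ 0.5  0.4 -3.1] M [-0.39 -0.18  0.01] op 0.269 g 30.0
L 0.0775 droop 9.9 rms 0.48 face [0.5734 0.1278 0.1202] tilt of axis 2.1 lean [-0.018  0.031  0.999]
```

Emit:
step_arm([
  [-0.02,-0.009,0.132,0,0,0,1],
  [-0.04,-0.009,0.27,0,0,0,1],
  [-0.044,-0.009,0.307,0,0,0,1],
  [-0.035,-0.009,0.25,0,0,0,1],
  [-0.03,-0.009,0.2,0,0,0,1],
  [-0.03,-0.009,0.2,0,0,0,1],
])

```text
time_s: 10.3
position: [0.6012, 0.0553, 0.1124]
tcp_rot: [[-0.389, 0.92, -0.051], [0.911, 0.392, 0.128], [0.138, 0.003, -0.99]]
force: [1.2, 0.1, -2.9]
opening: 0.273
grasp_force: 30.0
```

```bash
python3 - <<'E'
from h import *
st();head(wrist());s=cam("scene")["image"]
import pickle;pickle.dump(s,open("s4.pkl","wb"))
g=s.astype(int);m=(g[...,0]>200)&(g[...,1]<150)&(g[...,1]>60)&(g[...,2]<60);v,u=np.where(m);print(len(u),u.mean() if len(u) else 0,v.mean() if len(v) else 0)
E
```

```text
t 10.3 p [0.6012 0.0553 0.1124] yaw 23.1 z [-0.051  0.128 -0.99 ] F [ 1.2  0.1 -2.9] M [-0.41 -0.22 -0.09] op 0.273 g 30.0
L 0.0775 droop 15.3 rms 1.29 face [0.5731 0.1214 0.0518] tilt of axis 7.4 lean [-0.054  0.118  0.992]
3 311.0 159.66666666666666
```

Emit:
step_arm([
  [0.0,-0.03,-0.03,0,0.02,0,1],
  [0.0,-0.1,-0.06,0,0.05,0,1],
  [0.0,-0.18,-0.1,0,0.08,0,1],
  [0.01,-0.25,-0.1,0,0.1,0,1],
  [0.01,-0.28,-0.1,0,0.1,0,1],
  [0.01,-0.28,-0.1,0,0.1,0,1],
])

```text
time_s: 10.9
position: [0.5198, 0.0207, 0.1403]
tcp_rot: [[-0.381, 0.92, -0.089], [0.898, 0.391, 0.2], [0.219, -0.003, -0.976]]
force: [0.6, 0.0, -3.7]
opening: 0.274
grasp_force: 30.0
```

```bash
cat >> h.py <<'E'
def dog(axis,z0=.006):
    """cap height from scene camera: match orange centroid to axis point"""
    c=cam("scene");g=c["image"].astype(int);m=(g[...,0]>190)&(g[...,1]<160)&(g[...,1]>50)&(g[...,2]<80);m[:,:270]=0;m[:120]=0;m[220:]=0;m[:,345:]=0
    v,u=np.where(m);print("orange px",len(u),u.mean().round(2),v.mean().round(2))
    for z in(.012,.02,.03,.04,.05):print(z,np.round(proj(c,(*axis,z-.002)),2),end=" ")
    print();return c
E
python3 - <<'E'
from h import *
import pickle
st();w=wrist();head(w);c=dog((.5712,.126));pickle.dump((w,c),open("k2.pkl","wb"))
g=w["image"].astype(int);m=(g[...,0]>190)&(g[...,1]<160)&(g[...,1]>50)&(g[...,2]<80);v,u=np.where(m);print(len(u),u.mean(),v.mean())
for z in(.012,.02,.03,.04):print(z,wz(w,u.mean(),v.mean(),z))
c0=pickle.load(open("c.pkl","rb"))["scene"]["image"].astype(int);m=(c0[...,0]>190)&(c0[...,1]<160)&(c0[...,1]>50)&(c0[...,2]<80);m[:,:270]=0;m[:120]=0;m[220:]=0;m[:,345:]=0;v,u=np.where(m);print("orig",len(u),u.mean(),v.mean())
E
```

```text
t 10.9 p [0.5198 0.0207 0.1403] yaw 23.02 z [-0.089  0.2   -0.976] F [ 0.6  0.  -3.7] M [-0.46 -0.25 -0.03] op 0.274 g 30.0
L 0.0773 droop 16.1 rms 1.78 face [0.49   0.0904 0.0848] tilt of axis 3.5 lean [-0.021  0.057  0.998]
orange px 60 295.85 175.42
0.012 [291.18 183.36] 0.02 [291.39 182.16] 0.03 [291.65 180.64] 0.04 [291.91 179.11] 0.05 [292.18 177.55] 
16965 328.70138520483346 155.6686118479222
0.012 [0.5553 0.1044 0.012 ]
0.02 [0.5539 0.1031 0.02  ]
0.03 [0.552  0.1014 0.03  ]
0.04 [0.5502 0.0997 0.04  ]
orig 76 290.14473684210526 165.85526315789474
```

```bash
python3 - <<'E'
from h import *
import pickle
w,c=pickle.load(open("k2.pkl","rb"));c0=pickle.load(open("c.pkl","rb"))["scene"];w3=pickle.load(open("w3.pkl","rb"))
print(c0["image"][178,290:296].tolist(),w3["image"][48,425:440:4].tolist())
def cc(im):
    h=cv2.cvtColor(im,cv2.COLOR_RGB2HSV);m=((h[...,0]>=5)&(h[...,0]<=15)&(h[...,1]>225)&(h[...,2]>140)).astype(np.uint8)
    n,l,s,ce=cv2.connectedComponentsWithStats(m);k=[(int(s[i,4]),ce[i].round(2).tolist()) for i in range(1,n)];return sorted(k)[::-1][:3]
print("scene0",cc(c0["image"]),"scene now",cc(c["image"]),"w3",cc(w3["image"]),"w",cc(w["image"]))
E
```

```text
[[251, 126, 33], [249, 128, 38], [249, 130, 43], [249, 131, 42], [249, 130, 42], [251, 128, 36]] [[249, 132, 0], [249, 129, 0], [249, 124, 0], [249, 122, 0]]
scene0 [(4, [295.75, 179.5])] scene now [(6, [295.0, 181.5]), (4, [289.75, 179.75])] w3 [(563, [434.43, 47.53]), (1, [424.0, 39.0])] w [(28, [342.61, 145.82]), (4, [353.5, 155.0]), (2, [341.0, 130.5])]
```

```bash
cat >> h.py <<'E'
def cap(im,box=(270,345,150,215)):
    g=im.astype(int);m=((g[...,0]>215)&(g[...,0]-g[...,1]>85)&(g[...,1]-g[...,2]>50)&(g[...,2]<90)).astype(np.uint8)
    n,l,s,ce=cv2.connectedComponentsWithStats(m);k=[(int(s[i,4]),ce[i].round(2).tolist(),s[i,:4].tolist()) for i in range(1,n)];return sorted(k)[::-1][:3]
E
python3 - <<'E'
from h import *
import pickle
w,c=pickle.load(open("k2.pkl","rb"));c0=pickle.load(open("c.pkl","rb"))["scene"]
print(cap(c0["image"]));print(cap(c["image"]));print(cap(w["image"]))
# project plate, cap in wrist
for z in (.012,.03,.042):print(wp(w,(.5712,.126,z)))
save(np.hstack([cv2.resize(w["image"],(480,360)),cv2.resize(c["image"][155:205,270:312],(302,360),interpolation=cv2.INTER_CUBIC)]),"k2.png")
E
```

```text
[(49, [292.43, 178.53], [289, 175, 8, 8])]
[(44, [292.25, 181.11], [289, 178, 8, 7])]
[(619, [358.04, 140.06], [339, 122, 33, 34]), (1, [349.0, 139.0], [349, 139, 1, 1])]
[351.45621902 142.16060623]
[357.30431748 139.76163476]
[361.61920546 137.99433733]
```

View pics/k2.png

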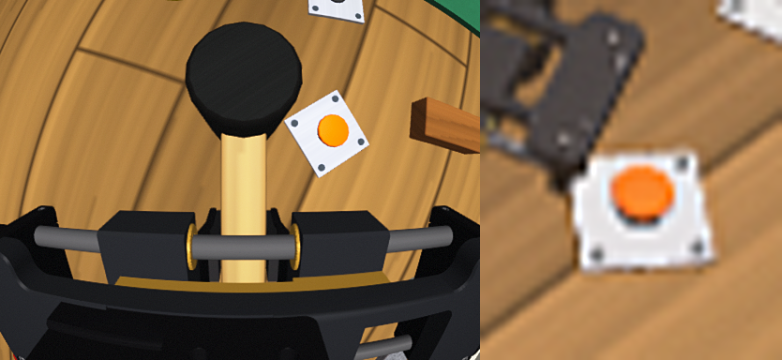

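The picture shows the orange cap lower, at (333,130) in the left half and close above its plate in the right half; the blue plate is untouched at the top edge. The blow drove the dog about 15 mm. I'll refit the droop from the head's upper half.

```bash
python3 - <<'E'
from h import *
import pickle
w,c=pickle.load(open("k2.pkl","rb"));head(w,20,84);head(w,20,100)
head(pickle.load(open("k1.pkl","rb"))[0],20,84)
st();plan((.5198,.0207,.17),R=Ro.from_rotvec([0,0,0]).as_matrix()@np.array(read_state()["tcp_rot"]))
E
```

```text
L 0.0784 droop 17.6 rms 0.47 face [0.4901 0.0902 0.0828] tilt of axis 5.0 lean [-0.031  0.081  0.996]
L 0.078 droop 16.9 rms 0.6 face [0.49   0.0904 0.0838] tilt of axis 4.3 lean [-0.026  0.07   0.997]
L 0.0778 droop 9.5 rms 0.37 face [0.5726 0.1183 0.0665] tilt of axis 9.5 lean [-0.063  0.152  0.986]
t 11.0 p [0.5234 0.0211 0.1404] yaw 23.04 z [-0.084  0.199 -0.976] F [ 1.3  0.7 -3. ] M [-0.45 -0.27 -0.04] op 0.274 g 30.0
sh [ 0.025 -0.011 -0.096] turn [0. 0. 0.]
```

Emit:
step_arm([
  [0.01,0.03,-0.04,0,0.03,0,1],
  [0.02,0.1,-0.09,0,0.06,0,1],
  [0.03,0.18,-0.14,0,0.09,0,1],
  [0.033,0.25,-0.165,0,0.09,0,1],
  [0.033,0.283,-0.165,0,0.09,0,1],
  [0.033,0.283,-0.165,0,0.09,0,1],
  [0.033,0.283,-0.165,0,0.09,0,1],
])

```text
time_s: 11.58
position: [0.6002, 0.0542, 0.1895]
tcp_rot: [[-0.377, 0.919, -0.115], [0.881, 0.394, 0.262], [0.286, -0.003, -0.958]]
force: [-1.2, -0.1, -3.7]
opening: 0.269
grasp_force: 30.0
```

```bash
python3 - <<'E'
from h import *
s=st();head(wrist(),20,90);R=np.array(s["tcp_rot"]);
for D in(.04,.08,.1,.12):print(D,(R.T@[0,0,-D]/.3).round(3))
E
```

```text
t 11.58 p [0.6002 0.0542 0.1895] yaw 23.23 z [-0.115  0.262 -0.958] F [-1.2 -0.1 -3.7] M [-0.6  -0.12 -0.04] op 0.269 g 30.0
L 0.078 droop 19.1 rms 0.63 face [0.5694 0.1255 0.1354] tilt of axis 2.4 lean [-0.014  0.04   0.999]
0.04 [-0.038  0.     0.128]
0.08 [-0.076  0.001  0.256]
0.1 [-0.095  0.001  0.319]
0.12 [-0.114  0.001  0.383]
```

Emit:
step_arm([
  [-0.038,0,0.128,0,0,0,1],
  [-0.076,0,0.256,0,0,0,1],
  [-0.114,0,0.383,0,0,0,1],
  [-0.121,0,0.405,0,0,0,1],
  [-0.121,0,0.405,0,0,0,1],
  [-0.114,0,0.383,0,0,0,1],
  [-0.1,0,0.34,0,0,0,1],
  [-0.08,0,0.27,0,0,0,1],
])

```text
time_s: 12.3
position: [0.6005, 0.0539, 0.108]
tcp_rot: [[-0.376, 0.92, -0.113], [0.881, 0.393, 0.262], [0.286, -0.001, -0.958]]
force: [0.1, 0.1, -3.6]
opening: 0.272
grasp_force: 30.0
```

Emit:
step_arm([
  [0.02,-0.05,-0.05,0,0,0,1],
  [0.03,-0.12,-0.1,0,0,0,1],
  [0.03,-0.2,-0.1,0,0,0,1],
  [0.03,-0.27,-0.1,0,0,0,1],
  [0.03,-0.28,-0.1,0,0,0,1],
  [0.03,-0.28,-0.1,0,0,0,1],
  [0.03,-0.28,-0.1,0,0,0,1],
])

```text
time_s: 12.88
position: [0.5256, 0.0206, 0.14]
tcp_rot: [[-0.377, 0.92, -0.107], [0.882, 0.392, 0.261], [0.282, 0.004, -0.959]]
force: [1.0, 0.2, -3.8]
opening: 0.279
grasp_force: 30.0
```

```bash
python3 - <<'E'
from h import *
import pickle
st();w=wrist();head(w,16,90);c=cam("scene");pickle.dump((w,c),open("k3.pkl","wb"));print(cap(c["image"])[:1]);k=cap(w["image"])[0];print(k)
for z in (.012,.02,.03):print(z,wp(w,(.5712,.126,z)).round(1),np.round(proj(c,(.5712,.126,z)),2))
E
```

```text
t 12.88 p [0.5256 0.0206 0.14  ] yaw 23.06 z [-0.107  0.261 -0.959] F [ 1.   0.2 -3.8] M [-0.64 -0.25  0.04] op 0.279 g 30.0
L 0.0779 droop 17.9 rms 0.43 face [0.4951 0.0928 0.0871] tilt of axis 1.6 lean [-0.015  0.023  1.   ]
[(44, [291.75, 183.02], [288, 180, 8, 7])]
(461, [347.74, 148.67], [329, 132, 31, 32])
0.012 [344.  148.8] [291.23 183.06]
0.02 [346.3 147.4] [291.44 181.86]
0.03 [349.4 145.6] [291.7  180.34]
```

Emit:
step_arm([
  [0.01,0.03,-0.04,0,0,0,1],
  [0.02,0.1,-0.08,0,0,0,1],
  [0.03,0.18,-0.12,0,0,0,1],
  [0.039,0.25,-0.126,0,0,0,1],
  [0.039,0.277,-0.126,0,0,0,1],
  [0.039,0.277,-0.126,0,0,0,1],
  [0.039,0.277,-0.126,0,0,0,1],
  [0.039,0.277,-0.126,0,0,0,1],
])

```text
time_s: 13.65
position: [0.5984, 0.0538, 0.1762]
tcp_rot: [[-0.376, 0.92, -0.116], [0.881, 0.393, 0.262], [0.287, -0.003, -0.958]]
force: [0.1, -0.4, -3.0]
opening: 0.272
grasp_force: 30.0
```

```bash
python3 - <<'E'
from h import *
st();head(wrist(),16,90)
E
```

```text
t 13.65 p [0.5984 0.0538 0.1762] yaw 23.14 z [-0.116  0.262 -0.958] F [ 0.1 -0.4 -3. ] M [-0.62 -0.21  0.02] op 0.272 g 30.0
L 0.0777 droop 18.8 rms 0.67 face [0.5678 0.1252 0.1225] tilt of axis 2.2 lean [-0.012  0.036  0.999]
```

Emit:
step_arm([
  [-0.038,0.008,0.128,0,0,0,1],
  [-0.076,0.008,0.256,0,0,0,1],
  [-0.112,0.008,0.373,0,0,0,1],
  [-0.115,0.008,0.383,0,0,0,1],
  [-0.115,0.008,0.383,0,0,0,1],
  [-0.108,0.008,0.363,0,0,0,1],
  [-0.096,0.008,0.32,0,0,0,1],
  [-0.075,0.008,0.25,0,0,0,1],
])

```text
time_s: 14.37
position: [0.6019, 0.0546, 0.1004]
tcp_rot: [[-0.376, 0.92, -0.113], [0.882, 0.393, 0.262], [0.285, -0.001, -0.958]]
force: [-1.0, 0.2, -3.7]
opening: 0.275
grasp_force: 30.0
```

Emit:
step_arm([
  [0.02,-0.05,-0.05,0,0,0,1],
  [0.03,-0.12,-0.1,0,0,0,1],
  [0.03,-0.2,-0.1,0,0,0,1],
  [0.03,-0.27,-0.1,0,0,0,1],
  [0.03,-0.28,-0.1,0,0,0,1],
  [0.03,-0.28,-0.1,0,0,0,1],
  [0.03,-0.28,-0.1,0,0,0,1],
])

```text
time_s: 14.95
position: [0.5269, 0.0214, 0.1325]
tcp_rot: [[-0.377, 0.92, -0.107], [0.882, 0.392, 0.261], [0.282, 0.004, -0.959]]
force: [-0.3, -0.1, -3.1]
opening: 0.275
grasp_force: 30.0
```

```bash
python3 - <<'E'
from h import *
import pickle
st();w=wrist();head(w,16,90);c=cam("scene");pickle.dump((w,c),open("k4.pkl","wb"));print(cap(c["image"])[:1]);k=cap(w["image"])[0];print(k)
for z in (.012,.02,.03):print(z,wp(w,(.5712,.126,z)).round(1),np.round(proj(c,(.5712,.126,z)),2))
E
```

```text
t 14.95 p [0.5269 0.0214 0.1325] yaw 23.05 z [-0.107  0.261 -0.959] F [-0.3 -0.1 -3.1] M [-0.56 -0.22 -0.07] op 0.275 g 30.0
L 0.0767 droop 11.4 rms 0.51 face [0.4949 0.097  0.0886] tilt of axis 5.0 lean [ 0.03  -0.081  0.996]
[(44, [291.75, 183.02], [288, 180, 8, 7])]
(463, [348.85, 147.45], [329, 130, 32, 33])
0.012 [344.7 147.7] [291.23 183.06]
0.02 [347.1 146.2] [291.44 181.86]
0.03 [350.3 144.3] [291.7  180.34]
```

The cap's pixel is unchanged by the third blow at (291.75,183.02), against 183.06 predicted for fully home, and the mallet was kicked up in the grip, so the dog is home. Next I'll stand the mallet.

Emit:
step_arm([
  [-0.03,-0.03,0,0,-0.03,0,1],
  [-0.08,-0.1,0,0,-0.06,0,1],
  [-0.13,-0.17,0.03,0,-0.1,0,1],
  [-0.18,-0.23,0.07,0,-0.14,0,1],
  [-0.208,-0.261,0.1,0,-0.142,0,1],
  [-0.208,-0.261,0.112,0,-0.142,0,1],
  [-0.208,-0.261,0.112,0,-0.142,0,1],
  [-0.208,-0.261,0.112,0,-0.142,0,1],
])

```text
time_s: 15.72
position: [0.4743, -0.0551, 0.0804]
tcp_rot: [[-0.386, 0.92, -0.068], [0.905, 0.392, 0.162], [0.176, 0.001, -0.984]]
force: [-0.5, -0.6, -3.6]
opening: 0.274
grasp_force: 30.0
```

```bash
python3 - <<'E'
from h import *
s=st();head(wrist(),16,90);p=s["position"];R=np.array(s["tcp_rot"])
for z in(.058,.053,.0508):print(z,(R.T@[0,0,z-p[2]]/.3).round(3))
E
```

```text
t 15.72 p [ 0.4743 -0.0551  0.0804] yaw 23.1 z [-0.068  0.162 -0.984] F [-0.5 -0.6 -3.6] M [-0.44 -0.16 -0.02] op 0.274 g 30.0
L 0.0769 droop 12.4 rms 0.62 face [0.4445 0.015  0.0264] tilt of axis 2.3 lean [-0.017  0.036  0.999]
0.058 [-0.013 -0.     0.073]
0.053 [-0.016 -0.     0.09 ]
0.0508 [-0.017 -0.     0.097]
```

Emit:
step_arm([
  [-0.005,0,0.03,0,0,0,1],
  [-0.01,0,0.06,0,0,0,1],
  [-0.014,0,0.08,0,0,0,1],
  [-0.016,0,0.09,0,0,0,1],
  [-0.017,0,0.095,0,0,0,1],
  [-0.017,0,0.097,0,0,0,1],
  [-0.017,0,0.097,0,0,0,1],
  [-0.017,0,0.097,0,0,0,1],
])

```text
time_s: 16.43
position: [0.4729, -0.0552, 0.0508]
tcp_rot: [[-0.386, 0.92, -0.069], [0.905, 0.392, 0.162], [0.176, 0.0, -0.984]]
force: [-0.7, 0.5, -4.3]
opening: 0.275
grasp_force: 30.0
```

```bash
python3 - <<'E'
from h import *
s=st();head(wrist(),16,90)
E
```

```text
t 16.43 p [ 0.4729 -0.0552  0.0508] yaw 23.1 z [-0.069  0.162 -0.984] F [-0.7  0.5 -4.3] M [-0.48 -0.15 -0.02] op 0.275 g 30.0
L 0.0769 droop 12.4 rms 0.62 face [ 0.443   0.0148 -0.0032] tilt of axis 2.3 lean [-0.016  0.036  0.999]
```

Emit:
step_arm([
  [0,0,0,0,-0.015,0,1],
  [0,0,0,0,-0.03,0,1],
  [0,0,0,0,-0.03,0,1],
  [0,0,0,0,-0.03,0,1],
])

```text
time_s: 16.82
position: [0.473, -0.0551, 0.051]
tcp_rot: [[-0.388, 0.92, -0.06], [0.909, 0.393, 0.141], [0.153, 0.0, -0.988]]
force: [-0.5, -0.9, -2.0]
opening: 0.274
grasp_force: 30.0
```

```bash
python3 - <<'E'
from h import *
s=st();head(wrist(),16,90)
E
```

```text
t 16.82 p [ 0.473  -0.0551  0.051 ] yaw 23.12 z [-0.06   0.141 -0.988] F [-0.5 -0.9 -2. ] M [-0.36 -0.1  -0.02] op 0.274 g 30.0
L 0.077 droop 12.3 rms 0.6 face [ 0.4436  0.0139 -0.0046] tilt of axis 3.5 lean [-0.025  0.057  0.998]
```

Emit:
step_arm([
  [0,0,0.002,0,0,0,1],
  [0,0,0.002,0,0,0,1],
  [0,0,0.002,0,0,0,1],
])

```text
time_s: 17.12
position: [0.4731, -0.0553, 0.0503]
tcp_rot: [[-0.388, 0.92, -0.06], [0.909, 0.392, 0.141], [0.153, 0.0, -0.988]]
force: [0.9, -1.8, 0.3]
opening: 0.273
grasp_force: 30.0
```

Emit:
step_arm([
  [0,0,0,0,0,0,0.3],
  [0,0,0,0,0,0,0],
  [0,0,0,0,0,0,0],
  [0,0,0,0,0,0,0],
  [0,0,0,0,0,0,0],
  [0,0,0,0,0,0,0],
  [0,0,0,0,0,0,0],
  [0,0,0,0,0,0,0],
])

```text
time_s: 17.78
position: [0.4727, -0.055, 0.0501]
tcp_rot: [[-0.388, 0.92, -0.06], [0.909, 0.392, 0.141], [0.153, -0.0, -0.988]]
force: [-0.4, 0.3, 0.7]
opening: 0.5
grasp_force: 0.0
```

Emit:
step_arm([
  [0,0,-0.03,0,0,0,0],
  [0,0,-0.1,0,0,0,0],
  [0,0,-0.2,0,0,0,0],
  [0,0,-0.3,0,0,0,0],
  [0,0,-0.4,0,0,0,0],
  [0,0,-0.4,0,0,0,0],
  [0,0,-0.4,0,0,0,0],
  [0,0,-0.4,0,0,0,0],
])

```text
time_s: 18.45
position: [0.4795, -0.0718, 0.1688]
tcp_rot: [[-0.388, 0.92, -0.06], [0.909, 0.392, 0.141], [0.154, -0.0, -0.988]]
force: [-0.2, 0.1, 0.1]
opening: 0.5
grasp_force: 0.0
```

```bash
python3 - <<'E'
from h import *
import pickle
s=st();w=wrist();c=cam("scene");pickle.dump((w,c),open("k5.pkl","wb"));head(w,60,128);print(cap(c["image"])[:1],cap(w["image"])[:1])
# blue cap
d0=pickle.load(open("c.pkl","rb"))["scene"]["image"]
for im in(d0,c["image"]):
    g=im.astype(int);m=((g[...,2]>120)&(g[...,2]-g[...,0]>70)).astype(np.uint8);m[:,:290]=0;m[:,345:]=0;m[:130]=0;m[190:]=0;v,u=np.where(m);print("blue",len(u),u.mean().round(2),v.mean().round(2))
df=np.abs(d0.astype(int)-c["image"]).sum(2);m=(df>90).astype(np.uint8);n,l,S,ce=cv2.connectedComponentsWithStats(m);print([S[i].tolist() for i in range(1,n) if S[i,4]>12])
# mallet head location in wrist via dark blob and reprojection of level standing
T=w["W"];g=w["image"].astype(int).sum(2)
for v in range(40,200,10):
    k=np.where(g[v,150:370]<150)[0]+150
    print(v,(k.min(),k.max()) if len(k) else None,end=" ")
E
```

```text
t 18.45 p [ 0.4795 -0.0718  0.1688] yaw 23.1 z [-0.06   0.141 -0.988] F [-0.2  0.1  0.1] M [-0.09  0.03 -0.01] op 0.5 g 0.0
L 0.0876 droop 19.9 rms 14.33 face [4.488e-01 1.000e-04 1.019e-01] tilt of axis 11.1 lean [-0.075  0.177  0.981]
[(43, [291.7, 182.95], [288, 180, 8, 7])] [(503, [403.06, 77.16], [391, 64, 25, 27])]
blue 39 315.56 148.56
blue 39 315.56 148.56
[[153, 0, 111, 206, 7692], [238, 0, 15, 9, 74], [314, 0, 29, 30, 547], [302, 25, 16, 29, 120], [348, 24, 6, 12, 35], [333, 28, 9, 21, 75], [135, 53, 47, 39, 390], [165, 61, 13, 4, 25], [161, 69, 14, 4, 24], [288, 176, 10, 12, 86], [205, 202, 17, 24, 292]]
40 None 50 None 60 None 70 (np.int64(250), np.int64(267)) 80 (np.int64(235), np.int64(284)) 90 (np.int64(230), np.int64(290)) 100 (np.int64(228), np.int64(292)) 110 (np.int64(229), np.int64(290)) 120 (np.int64(234), np.int64(286)) 130 (np.int64(241), np.int64(278)) 140 None 150 None 160 None 170 None 180 (np.int64(222), np.int64(237)) 190 (np.int64(225), np.int64(234))
```

```bash
python3 - <<'E'
from h import *
import pickle
w5,c5=pickle.load(open("k5.pkl","rb"));w4,_=pickle.load(open("k4.pkl","rb"));w3=pickle.load(open("w3.pkl","rb"));w2,_=pickle.load(open("k2.pkl","rb"))
print("head top",wz(w5,260,101,.09))
for n,w in(("w3",w3),("k2",w2),("k4",w4),("k5",w5)):
    a,ce,b=cap(w["image"])[0];g=w["image"].astype(int);x,y=map(int,ce)
    m=((g.min(2)>140)&(g.max(2)-g.min(2)<40)).astype(np.uint8);z=np.zeros_like(m);z[max(0,y-70):y+70,x-70:x+70]=m[max(0,y-70):y+70,x-70:x+70]
    k,l,S,C=cv2.connectedComponentsWithStats(z);i=1+S[1:,4].argmax();v,u=np.where(l==i)
    h=cv2.convexHull(np.c_[u,v].astype(np.int32));P=np.array([wz(w,*q[0],.006)[:2] for q in h],np.float32);r=cv2.minAreaRect(P)
    ctr=np.array(r[0]);print(n,"plate",ctr.round(4),np.round(r[1],4),"cap offset by z",[(zz,((wz(w,*ce,zz)[:2]-ctr)*1000).round(1).tolist()) for zz in(.010,.018,.026,.038)])
E
```

```text
head top [0.4427 0.0158 0.09  ]
w3 plate [0.5708 0.1276] [0.0691 0.0696] cap offset by z [(0.01, [13.7, 15.1]), (0.018, [9.8, 10.9]), (0.026, [5.9, 6.7]), (0.038, [0.0, 0.5])]
k2 plate [0.571  0.1281] [0.07   0.0699] cap offset by z [(0.01, [6.1, 3.2]), (0.018, [4.1, 1.1]), (0.026, [2.0, -1.0]), (0.038, [-1.1, -4.2])]
k4 plate [0.571  0.1279] [0.0698 0.0699] cap offset by z [(0.01, [4.4, 0.7]), (0.018, [2.6, -1.7]), (0.026, [0.8, -4.0]), (0.038, [-1.8, -7.5])]
k5 plate [0.5707 0.1276] [0.0699 0.0698] cap offset by z [(0.01, [0.2, 0.2]), (0.018, [-2.7, -3.9]), (0.026, [-5.6, -7.9]), (0.038, [-10.0, -14.0])]
```

```bash
python3 -c "
from rig import *
print(hand_in())"
```

```text
the job is handed in; nothing more can be done
None
```

I knocked the orange dog fully home in three mallet blows. The mallet now stands on its striking face on bare bench, released and clear of the holster and both plates. The blue dog and the other things show no change in the camera images, and I handed the job in at about 18.5 s of the 58 s allowed.

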